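# Clip a potato sample plate in the reader, scan it, unclip it

## Task

Swing the spring clip by its red post about its pivot screw onto the sample plate's near edge until the plate is snug against the fence and the clip's shoulder is fully home against the plate, pressed firmly but gently, so that the plate is not cracked. With it clipped, press the green scan button fully down, then swing the clip all the way back clear, leaving the plate lying square at the fence. Do not touch the plate with the fingers, and leave the other things alone.

Things in the scene. Friction and masses are not known exactly. Their poses are not given: they have to be found in the camera images.
- reader: white plate reader, a fixed low box 220 x 250 mm with a flat grey deck 50 mm above the table. Origin: on the table, under the nominal plate place (the box reaches x -130 to +90, y -150 to +100 mm in its own frame). Own x points across the deck towards the fence (away from the robot, give or take 0.35 rad), y to the left, z up. The whole reader stands differently each time
- plate: loose clear sample plate with white rim and two rows of potato discs, 50 (own x) x 110 (own y) x 5 mm, 70 g, lying on the deck. Origin: centre of its underside. It starts 1 to 30 mm short of the fence and up to 0.06 rad askew; home is with its whole +x long edge flat on the fence. Its bare long edge (-x) is the one the clip takes
- fence: the fence's fixed feet on the deck, at x +38 mm in the reader's frame, axes as the reader's; origin: the middle of the adjustment, at deck height. They carry an aluminium bar 10 (x) x 130 (y) x 11 mm high, clamped up to 7 mm to either side of the origin in x, differently each time and not measured: its face for the plate lies between 12 mm to -x and 2 mm to +x of the origin. Find it by feel
- clip_pivot (a point): axis of the clip's pivot screw (vertical), point at deck height; at x -21, y +72 mm in the reader's frame
- clip (a joint): angle of the clip about its pivot screw, rad. At 0 the arm points from the pivot along the reader's -x (clear of the plate, towards the robot; hard stop); it grows anticlockwise seen from above, and at 1.571 the arm points along the reader's -y, beside the plate's -x edge. Fully home lies between 1.46 and 1.68. Range 0 to 1.8; starts between 0 and 0.35. The pivot screw's friction is 0.14 N m, about 1.7 N at the post; the clip stays where it is left
- clip_post (a point): top centre of the upright red round post on the clip's arm, for handling: 12 mm across, 82 mm from the pivot axis, its top 50 mm and its foot 12 mm above the deck. The neighbouring parts of the clip stay below 20 mm above the deck. Force at the post while closing: 2 to 4 N as the plate slides, up to 8 N as the foot climbs the edge, about 3 N on top, then the hard stop: 10 to 12 N is snug; over 15 N between plate and fence cracks the plate
- clip_shoulder (a point): the clip's shoulder: a dark steel pin, 8 mm across, 72 mm from the pivot, turned down from the rigid arm to 1 mm above the deck. This point is on its front (closing side), 2.5 mm above the deck; when the clip is fully home it rests against the plate's -x edge: a hard stop where the force climbs steeply
- clip_foot (a point): lowest point of the rounded steel foot (20 mm across) on the clip's sprung blade, 72 mm along the arm and 14 mm ahead of it on the closing side. Down spring about 2 N, flexing up only; unflexed, this point is 1.5 mm below the level of the plate's top, so that closing the clip makes the foot push the plate along the deck to the fence, then climb on to its edge and slide 10 mm over it
- scan_button (a joint): travel of the green round scan button, m: 0 up, 0.006 fully down; springs back; fully down takes 5 N
- scan_button_top (a point): centre of the green button's top face, 28 mm across, 18 mm above the deck; at x -30, y -110 mm in the reader's frame. Press straight down
- potato_a: loose brown potato, about 82 x 60 x 60 mm, on the table to the left; leave alone. Origin: centre of its underside
- potato_b: second loose brown potato, about 90 x 66 x 66 mm, on the table to the left; leave alone. Origin: centre of its underside
- cup: small clear open cup, 68 mm across, 45 mm high, on the table to the right; leave alone. Origin: centre of its underside
- corer: hand corer, 190 mm long, round steel handle and thin tube, lying on the table to the right; leave alone. Origin: under its middle
- rubber_block: black rubber block 24 x 40 x 12 mm lying on the reader's deck behind the fence; leave alone. Origin: centre of its underside
- spare_plate: a second sample plate lying on the table to the left of the reader, same make as the one on the deck; leave alone. Origin: centre of its underside

How it is judged (in metres and radians):
On the way, in this order (a step that is already met when the one before it is completed fails the run):
1. the clip fully home: foot on top of the plate, shoulder within 2 mm of the plate's edge, plate square to the fence and pressed snug against it with more than 5 N (x of clip_shoulder in the frame of plate above -0.027 m and z of clip_foot in the frame of plate above 0.004 m and angle between the y axis of plate and the y axis of fence, either way round below 0.04 rad and contact force between plate and fence above 5 N), for 0.1 s.
2. the scan button is fully down while the plate is clipped (value of joint scan_button above 0.0045 m and x of clip_shoulder in the frame of plate above -0.027 m and z of clip_foot in the frame of plate above 0.004 m and angle between the y axis of plate and the y axis of fence, either way round below 0.04 rad), for 0.1 s.
3. the clip is swung back clear (value of joint clip below 0.45 rad), for 0.2 s.
At the end, for the whole second after the job is handed in: the clip is swung back to less than 0.45 rad, the scan button is up again, and the plate lies flat and at rest on the deck, at the fence (its origin no more than 40 mm short of the fence's), within 15 mm of the fence's middle lengthwise and within 0.05 rad of square to it (value of joint clip below 0.45 rad and x of plate in the frame of fence above -0.04 m and y of plate in the frame of fence between -0.015 and 0.015 m and z of plate in the frame of reader below 0.053 m and angle between the y axis of plate and the y axis of fence, either way round below 0.05 rad and value of joint scan_button below 0.002 m and linear speed of plate below 0.02 m/s); the robot touches nothing.
It fails at once if the plate is pressed against the fence with more than 15 N (contact force between plate and fence above 15 N).
It fails at once if the fingers touch the plate (contact force between the fingers and plate above 0.5 N).
It fails at once if the plate is tipped (angle between plate's own z axis and vertical above 0.15 rad).
It fails at once if a bystander is moved by more than 25 mm (distance of any of potato_a, potato_b, cup, corer, rubber_block, spare_plate from where it was at the start of the episode above 0.025 m).
It also fails if it takes over 69 s, if anything falls off the work surface, if the arm or the gripper's body presses on something with over 40 N, if the wrist force passes 120 N, or if a joint passes its speed limit or range.

## Robot

A 6-joint arm with a two-finger parallel gripper is mounted at the origin on the work surface. World frame = base frame: x ahead of the robot, y to its left, z up, the work surface at z = 0. Lengths are in m, angles in degrees, forces in N, time in s.
With the tool pointing down it reaches from about 0.3 to 0.75 m from the base axis. Payload 8.5 kg.
Tool frame: the origin (TCP) lies midway between the tips of the shut fingers; the grasp point (between the pads) lies behind it (grasp_offset is the z of the grasp point in the tool frame, in m); z points along the fingers, y is the direction in which the jaws open and shut (so a half turn about z gives the same grasp; the last joint's range is limited). The gripper opens to 85 mm and grips with 20 to 120 N. Pads are 22 mm wide; open, the fingers measure 114 mm over their backs; the gripper's body (76 mm by 85 mm) begins 54 mm behind the grasp point. The pads swing forward as they close: fully open they stand 13 mm farther back than shut.
Start: joints at [-83.669, 21.807, 74.336, -0, 83.858, -12.336], TCP at [0.176, -0.521, 0.231] pointing down, gripper open.
Joint ranges: [-178.18, 178.18], [-50.72, 133.34], [12.68, 142.11], [-81.47, 261.47], [9.98, 163.14], [-165.26, 165.26]. Speed limits (degrees/s): [136.94, 136.94, 180, 180, 180, 180].

## Interface

Orientations are given as a 3x3 rotation matrix whose columns are the frame's x, y, z axes.
In Python, from rig import * gives the robot as it stands.
- The arm moves only by the shell command python3 -m pendant 'ROWS' [FORCE]. ROWS is JSON, one flat list of numbers, 7 for each row, row after row: the finger opening in mm, from 0 to 85.4, then the shift along the tool's x, y, z in units of 50 mm (1.0 is 50 mm), then the turn, a rotation vector about the tool's x, y, z in units of 8 degrees (1.0 is 8 degrees). In form: [hand, dx, dy, dz, wx, wy, wz, hand, dx, dy, dz, wx, wy, wz, ...]. A call has 1 to 12 rows; each row shifts and turns the commanded pose from where the row before left it, along the tool's axes as they then stand; what a row does not reach is not made up. A row lasts 1/10 s, in which the tool goes at most 50 mm and 8.59 degrees, less where a joint would pass 70% of its speed; a pose out of reach is approached as far as the arm can. A call is refused whole if a number of a shift passes 1 or a number of a turn 1, either way. A call with a gripper value outside its range is refused whole. The fingers move at their own pace and stop on an object; FORCE is the grip in N (left out, the last holds). Time passes only in rows, so rows that do not move let the fingers close. It gives the time, the measured TCP pose, the force and the opening at its end, in the units of the state.
- observe(): the state, without advancing time (a new reading comes with each control period).
- get_image(name): name is "scene" or "side" or "wrist"; returns a dict with "frame" (400x640x3 uint8, red, green, blue), "depth" (400x640 float32, m along the optical axis (not along the pixel's ray), 0 where there is no reading), "K" (3x3 intrinsics, pixels), "rvec" (rotation vector, rad) and "tvec" (3), from world to camera coordinates, as OpenCV has them. Camera axes: x right, y down, z forward; pixel columns grow to the right and rows downward; lengths in m; the calibration is good to about 2 mm. A picture is of the moment at which its call begins.
- close_job(): hands the job in, once; it reports no verdict.
The state is a dict: "time_s": time; "q": joint angles; "qvel": joint speeds; "joint_efforts": joint torques, N m; "position": TCP position; "tool_rot": TCP orientation; "ft_force": force on the tool from outside, world axes, zero at the start; "wrist_torque": the same for the moment, N m; "grip_width": finger opening in m.
Only numpy, scipy, OpenCV 4.12 (cv2) and the standard library are available. Lean on these libraries where they do the work, as an engineer would, in place of code of your own. Each camera call takes 0.05 s, during which the arm holds its last target.

## Working session

There is one attempt and no reset: what is moved stays moved. The work goes in short steps, Python scripts to look and compute and a shell command to move; the robot and the scene stay as the last step left them, time stands still between calls to the robot, and variables do not carry over. Pictures are saved under pics/ and viewed, and the job is handed in when it is done.

```bash
ls; mkdir -p pics; cat > h.py <<'E'
from rig import *
import numpy as np, cv2
def snap(n,f):
    d=get_image(n); cv2.imwrite('pics/'+f+'.png',d['frame'][:,:,::-1]); np.savez('pics/'+f+'.npz',**d); return d
def ray(d,uv,z):
    R,_=cv2.Rodrigues(np.array(d['rvec'],float)); t=np.array(d['tvec'],float).ravel()
    c=-R.T@t; v=R.T@np.linalg.inv(d['K'])@np.array([uv[0],uv[1],1.0]); s=(z-c[2])/v[2]; return c+s*v
def proj(d,p):
    return cv2.projectPoints(np.array(p,float).reshape(-1,1,3),np.array(d['rvec'],float),np.array(d['tvec'],float),np.array(d['K'],float),None)[0].reshape(-1,2)
E
python3 - <<'E'
from h import *
s=observe(); print({k:np.round(v,3).tolist() for k,v in s.items()})
for n in ['scene','side','wrist']: snap(n,n+'0')
E
```

```text
pics
{'time_s': 0.0, 'q': [-83.67, 21.842, 74.386, -0.0, 83.859, -12.337], 'qvel': [-0.029, 0.06, -0.02, -0.01, -0.032, 0.068], 'joint_efforts': [0.002, -44.846, -23.128, -0.0, 0.005, 0.0], 'position': [0.176, -0.521, 0.231], 'tool_rot': [[0.947, 0.32, -0.0], [0.32, -0.947, 0.002], [0.0, -0.001, -1.0]], 'ft_force': [0.736, -0.098, 0.679], 'wrist_torque': [0.011, -0.004, -0.005], 'grip_width': 0.085}
```

View pics/scene0.png

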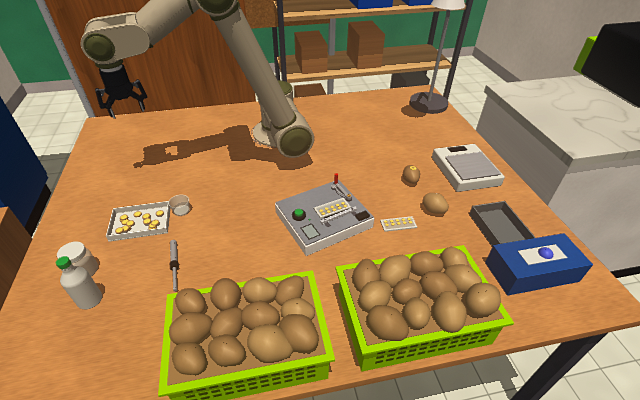

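View pics/side0.png

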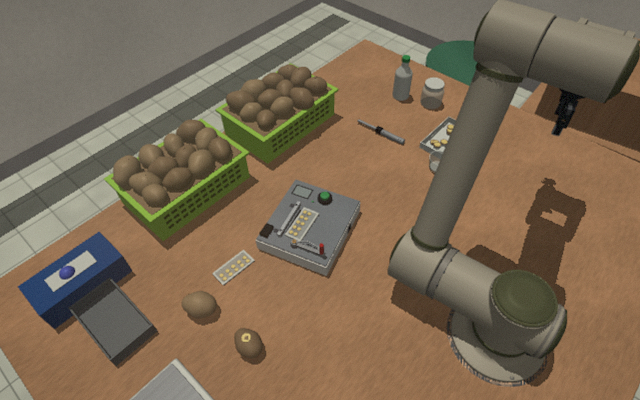

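View pics/wrist0.png

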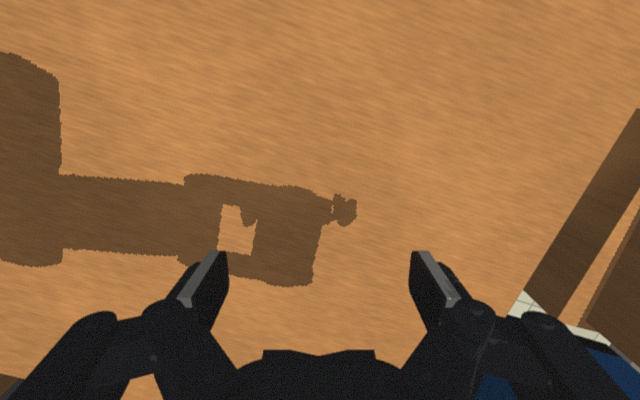

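The scene view shows the button at about (299,214), the red post at (336,178) and the reader between them. The side view shows the button at (325,197) and the post at (322,247).

```bash
cat >> h.py <<'E'
def load(f): return dict(np.load('pics/'+f+'.npz'))
def blob(d,kind,box=None):
    f=d['frame'].astype(int); r,g,b=f[...,0],f[...,1],f[...,2]
    m=(r>110)&(g<60)&(b<60) if kind=='red' else (g>r*1.5+15)&(g>b*1.5+10)
    m=m.astype(np.uint8)
    if box: mm=np.zeros_like(m); mm[box[1]:box[3],box[0]:box[2]]=1; m*=mm
    n,l,st,c=cv2.connectedComponentsWithStats(m)
    return [(st[i].tolist(),np.round(c[i],2).tolist()) for i in range(1,n) if st[i,4]>3], l
E
python3 - <<'E'
from h import *
a=load('scene0');b=load('side0')
for d,box in ((a,(270,160,380,255)),(b,(255,175,365,275))):
    for k in ('red','green'): 
        bl=blob(d,k,box)[0]; print(k,bl)
        for s,c in bl: print(ray(d,c,0.068 if k=='green' else 0.08).round(4), d['depth'][int(c[1]),int(c[0])])
for f in ('scene0','side0'):
    d=load(f); x0,y0=(265,165) if f=='scene0' else (250,175)
    cv2.imwrite('pics/z_'+f+'.png',cv2.resize(d['frame'][y0:y0+100,x0:x0+120,::-1],None,fx=6,fy=6,interpolation=cv2.INTER_CUBIC))
E
```

```text
red [([335, 174, 3, 10, 28], [335.96, 178.18])]
[0.4601 0.1382 0.08  ] 1.3003044
green [([294, 209, 9, 7, 49], [298.29, 212.02])]
[ 0.5852 -0.0142  0.068 ] 1.1991698
red [([320, 244, 4, 3, 10], [321.2, 245.0])]
[0.468  0.1329 0.08  ] 1.171996
green [([320, 192, 9, 7, 45], [324.4, 194.78])]
[ 0.5855 -0.0101  0.068 ] 1.3193674
```

View pics/z_scene0.png

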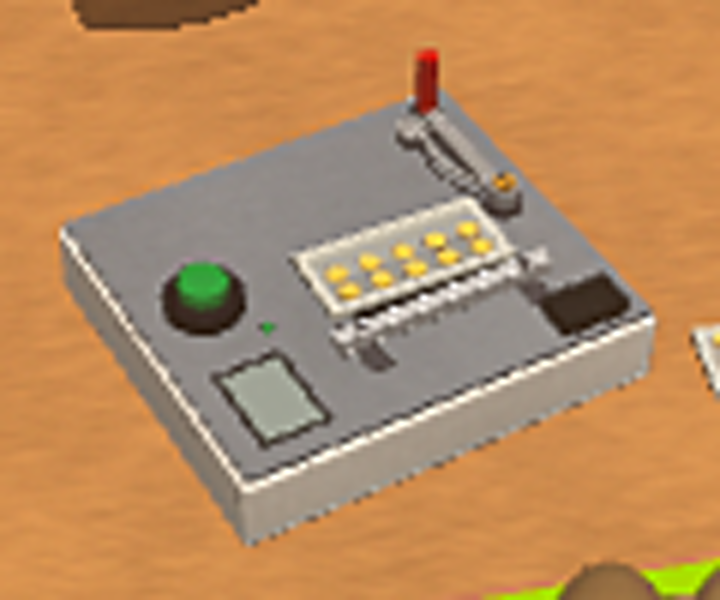

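View pics/z_side0.png

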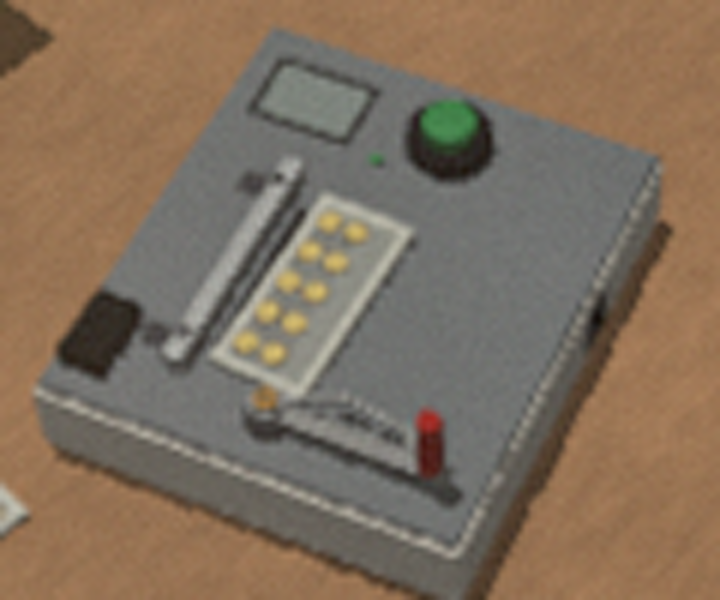

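```bash
python3 - <<'E'
from h import *
a=load('scene0');b=load('side0')
for nm,d,o,L in (('sc',a,(265,165),[(62,230),(245,487),(655,318),(445,92),(503,183)]),('si',b,(250,175),[(660,158),(278,30),(38,392),(458,550),(265,398)])):
    P=[ray(d,(o[0]+u/6-.4,o[1]+v/6-.4),0.05 if i<4 else .068) for i,(u,v) in enumerate(L)]
    for p in P: print(nm,p.round(4))
    print([np.degrees(np.arctan2(*(P[j]-P[i])[1::-1])).round(2) for i,j in ((0,1),(3,2),(0,3),(1,2))])
w=load('wrist0'); s=observe(); T=np.array(s['tool_rot']);p=np.array(s['position'])
R,_=cv2.Rodrigues(w['rvec']); c=-R.T@w['tvec'].ravel(); print('cam in tool',T.T@(c-p),'\n',T.T@R.T, w['K'])
E
```

```text
sc [ 0.5085 -0.0794  0.05  ]
sc [ 0.7116 -0.0155  0.05  ]
sc [0.6406 0.2173 0.05  ]
sc [0.4358 0.1555 0.05  ]
sc [0.54  0.161 0.068]
[np.float64(17.47), np.float64(16.8), np.float64(107.21), np.float64(106.97)]
si [ 0.5017 -0.0728  0.05  ]
si [ 0.7028 -0.0083  0.05  ]
si [0.6285 0.2269 0.05  ]
si [0.4271 0.1599 0.05  ]
si [0.5381 0.1671 0.068 ]
[np.float64(17.77), np.float64(18.39), np.float64(107.79), np.float64(107.53)]
cam in tool [ 0.07914559 -0.00037325 -0.14240634] 
 [[ 1.07246091e-03 -9.51945109e-01 -3.06266812e-01]
 [ 9.99999048e-01  1.28677459e-03 -4.97862918e-04]
 [ 8.68034522e-04 -3.06265986e-01  9.51945583e-01]] [[312.80110198   0.         318.34815644]
 [  0.         312.80110198 192.89746469]
 [  0.           0.           1.        ]]
```

```bash
python3 -m pendant '[85,0.3,-0.3,-0.1,0,0,0, 85,0.65,-0.58,-0.1,0,0,0, 85,0.65,-0.58,-0.1,0,0,0, 85,0.65,-0.58,-0.1,0,0,0, 85,0.65,-0.58,-0.1,0,0,0, 85,0.65,-0.58,-0.1,0,0,0, 85,0.65,-0.58,0,0,0,0, 85,0.65,-0.58,0,0,0,0, 85,0.65,-0.58,0,0,0,0, 85,0.65,-0.58,0,0,0,0, 85,0.65,-0.58,0,0,0,0, 85,0.65,-0.58,0,0,0,0]'
python3 -m pendant '[85,0.65,-0.58,0,0,0,0, 85,0.65,-0.58,0,0,0,0, 85,0.65,-0.58,0,0,0,0, 85,0.65,-0.58,0,0,0,0, 85,0.3,-0.3,0,0,0,0, 85,0,0,0,0,0,0, 85,0,0,0,0,0,0]'
python3 - <<'E'
from h import *
import rig; print([x for x in dir(rig) if 'off' in x.lower()])
snap('wrist','wrist1')
E
```

```text
time_s: 1.35
position: [0.4225, -0.0836, 0.2613]
tool_rot: [[0.947, 0.32, 0.0], [0.32, -0.947, -0.0], [0.0, 0.0, -1.0]]
ft_force: [0.8, -0.8, 0.4]
grip_width: 0.0848
time_s: 2.05
position: [0.5172, 0.085, 0.261]
tool_rot: [[0.947, 0.321, -0.001], [0.321, -0.947, -0.0], [-0.001, -0.0, -1.0]]
ft_force: [0.2, -0.5, -0.1]
grip_width: 0.085
['grasp_offset']
```

View pics/wrist1.png

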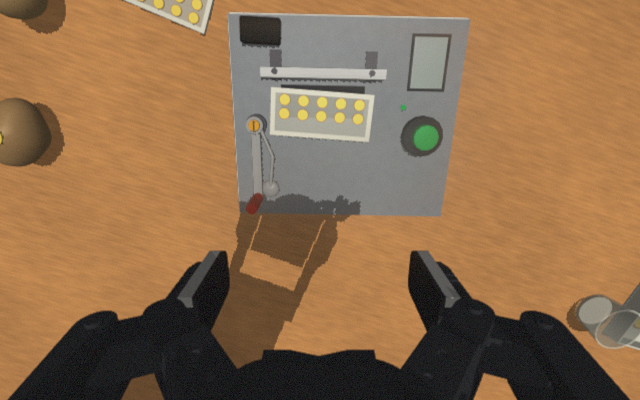

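The wrist view shows the whole deck: corners at (229,14), (468,18) and (442,216), pivot screw (254,126), post (254,203), button (426,138), plate about (272..375, 88..142) and fence bar at row 74.

```bash
python3 - <<'E'
from h import *
d=load('wrist1'); print('offset',grasp_offset)
for k in('green','red'):
    print(k,blob(d,k,(225,100,480,220))[0])
f=d['frame'].astype(int); sat=f.max(2)-f.min(2)
def edge_rows(cols,up,lo,hi):
    out=[]
    for u in cols:
        s=sat[lo:hi,u]; k=np.argmax(np.abs(np.convolve(s,[1,1,0,-1,-1],'same')[3:-3]))+3; out.append((u,lo+k))
    return np.array(out,float)
def edge_cols(rows,lo,hi):
    out=[]
    for v in rows:
        s=sat[v,lo:hi]; k=np.argmax(np.abs(np.convolve(s,[1,1,0,-1,-1],'same')[3:-3]))+3; out.append((lo+k,v))
    return np.array(out,float)
E=dict(far=edge_rows(range(290,400,6),1,2,35),right=edge_cols(range(40,200,8),430,480),left=edge_cols(range(60,180,8),215,250),near=edge_rows(range(370,432,4),1,195,235))
for k,P in E.items():
    W=np.array([ray(d,q,0.05) for q in P])[:,:2]
    vx,vy,x0,y0=cv2.fitLine(W.astype(np.float32),cv2.DIST_HUBER,0,.01,.01).ravel()
    n=np.array([-vy,vx]); print(k,'angle',np.degrees(np.arctan2(vy,vx)).round(2),'pt',x0.round(4),y0.round(4),'res',np.abs((W-[x0,y0])@n).max().round(4), P[0],P[-1])
g=blob(d,'green',(225,100,480,220))[0]
c=max(g,key=lambda z:z[0][4])[1]; print('button',ray(d,c,.068))
print('screw', ray(d,(254,126),.068),ray(d,(254,126),.063),'depthz',d['depth'][126,254],d['depth'][100,420], d['depth'][138,426])
cv2.imwrite('pics/z_w1.png',cv2.resize(d['frame'][5:225,220:480,::-1],None,fx=3,fy=3,interpolation=cv2.INTER_CUBIC)[:600])
E
```

```text
offset -0.0187
green [([401, 105, 5, 5, 20], [402.9, 106.95]), ([414, 125, 24, 25, 468], [425.51, 137.33])]
red [([255, 194, 6, 3, 10], [257.1, 194.9]), ([247, 205, 9, 9, 40], [250.4, 208.05])]
far angle -72.54 pt 0.6682 0.1174 res 0.0005 [290.  13.] [398.  16.]
right angle 17.55 pt 0.631 -0.0353 res 0.0005 [467.  40.] [444. 192.]
left angle 17.49 pt 0.5439 0.1941 res 0.0005 [229.  60.] [236. 172.]
near angle -72.57 pt 0.4909 -0.0358 res 0.0007 [370. 215.] [430. 216.]
button [ 0.58523901 -0.01186582  0.068     ]
screw [0.53790175 0.16425867 0.068     ] [0.53709269 0.16505568 0.063     ] depthz 0.3283336 0.34012514 0.32886565
```

View pics/z_w1.png

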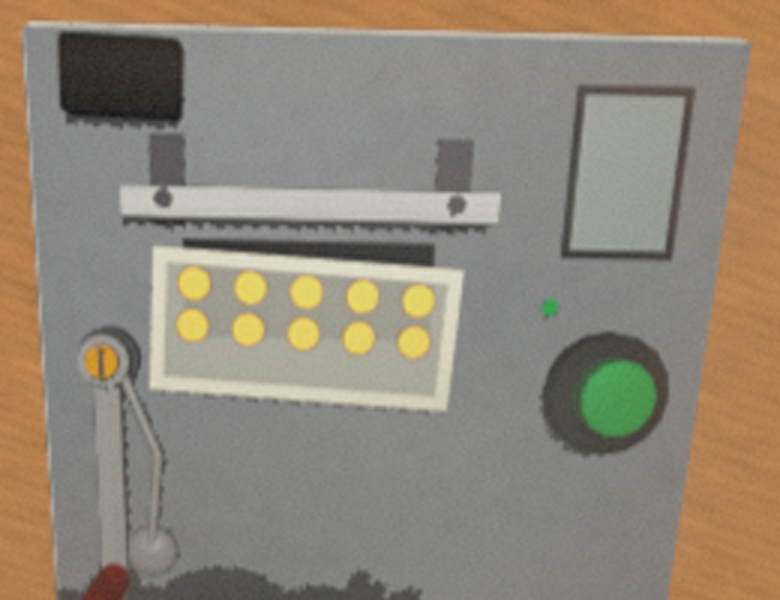

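```bash
cat >> h.py <<'E'
yaw=np.radians(17.5); O=np.array([.5803,.1025]); RR=np.array([[np.cos(yaw),-np.sin(yaw)],[np.sin(yaw),np.cos(yaw)]])
def tor(p): return RR.T@(np.array(p)[:2]-O)
def tow(p): return RR@np.array(p)+O
def post(th): return tow(np.array([-.021,.072])+.082*np.array([-np.cos(th),-np.sin(th)]))
E
python3 - <<'E'
from h import *
d=load('wrist1')
f=d['frame'].astype(int); m=((f[...,0]>70)&(f[...,1]<f[...,0]*.5)&(f[...,2]<f[...,0]*.5))[185:225,235:270]
v,u=np.nonzero(m); u+=235;v+=185; print(u.min(),u.max(),v.min(),v.max(),len(u))
for r in range(v.min(),v.max()+1): print(r,u[v==r].min(),u[v==r].max(),end='; ')
print()
for th in (0,.05,.1,.2):
    q=post(th); print(th,q.round(4),proj(d,[[*q,.1],[*q,.062]]).round(1).tolist())
# plate corners
for c in ((152,247),(463,270),(446,409),(150,388),):
    print('plate',(tor(ray(d,(220+c[0]/3-.3,5+c[1]/3-.3),.055))*1000).round(1))
for c in ((122,222),(498,222),(120,186),(500,194)): print('fence',(tor(ray(d,(220+c[0]/3-.3,5+c[1]/3-.3),.061))*1000).round(1))
E
```

```text
246 261 194 213 109
194 257 259; 195 256 259; 196 255 261; 197 255 260; 198 254 254; 199 254 254; 200 252 252; Traceback (most recent call last):
  File "<stdin>", line 5, in <module>
    return umr_minimum(a, axis, None, out, keepdims, initial, where)
ValueError: zero-size array to reduction operation minimum which has no identity
```

```bash
python3 - <<'E'
from h import *
d=load('wrist1')
for th in (0,.05,.1,.2):
    q=post(th); print(th,q.round(4),proj(d,[[*q,.1],[*q,.062]]).round(1).tolist())
for c in ((152,247),(463,270),(446,409),(150,388),):
    print('plate',(tor(ray(d,(220+c[0]/3-.3,5+c[1]/3-.3),.055))*1000).round(1))
for c in ((122,222),(498,222),(120,186),(500,194)): print('fence',(tor(ray(d,(220+c[0]/3-.3,5+c[1]/3-.3),.061))*1000).round(1))
cv2.imwrite('pics/z_w1b.png',cv2.resize(d['frame'][180:225,230:290,::-1],None,fx=12,fy=12,interpolation=cv2.INTER_CUBIC))
E
```

```text
0 [0.4604 0.1402] [[250.8, 208.8], [257.6, 197.1]]
0.05 [0.4617 0.1363] [[254.8, 208.8], [261.2, 197.1]]
0.1 [0.4633 0.1325] [[258.7, 208.6], [264.7, 196.9]]
0.2 [0.4669 0.1251] [[266.5, 207.7], [271.7, 196.0]]
plate [17.6 55.3]
plate [ 12.3 -54.6]
plate [-36.9 -52.1]
plate [-31.6  57.3]
fence [25.4 64.5]
fence [ 28.3 -64.4]
fence [36.9 64.8]
fence [ 37.2 -64.3]
```

View pics/z_w1b.png

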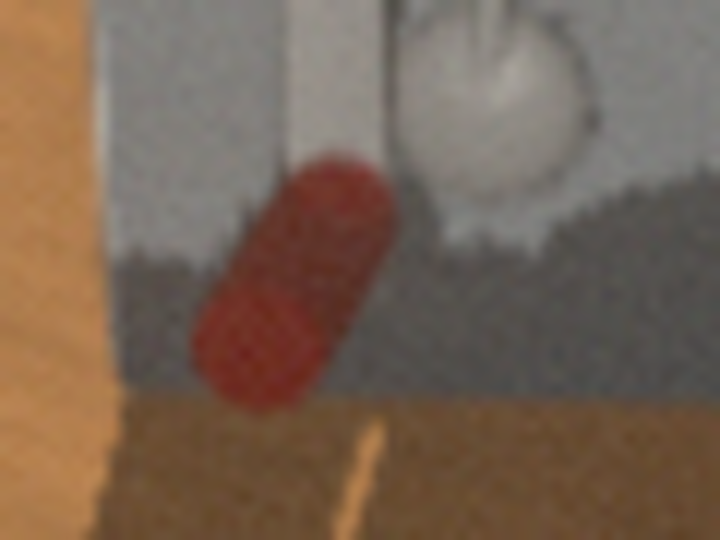

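The post sits at clip angle about 0.01, near (0.461, 0.140). The fence face is at about x +27 mm in the reader frame. I'll move above the post and look again.

```bash
python3 -m pendant '[30,-0.36,-0.7,0,0,0,0.15, 30,-0.36,-0.7,0,0,0,0, 30,0,0,0.68,0,0,0, 30,0,0,0.68,0,0,0, 30,0,0,0.68,0,0,0, 30,0,0,0.68,0,0,0, 30,0,0,0,0,0,0, 30,0,0,0,0,0,0]'
python3 - <<'E'
from h import *
d=snap('wrist','wrist2')
for n in('scene','side'): 
    d=snap(n,n+'2')
d=load('scene2');cv2.imwrite('pics/z_s2.png',cv2.resize(d['frame'][90:220,270:400,::-1],None,fx=4,fy=4))
E
```

```text
time_s: 2.9
position: [0.4618, 0.1398, 0.1263]
tool_rot: [[0.954, 0.299, 0.0], [0.299, -0.954, -0.0], [0.0, 0.0, -1.0]]
ft_force: [-1.0, 0.6, 0.5]
grip_width: 0.0301
```

View pics/wrist2.png

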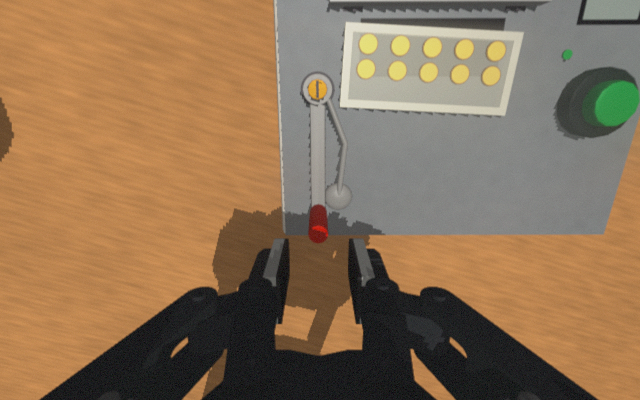

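View pics/z_s2.png

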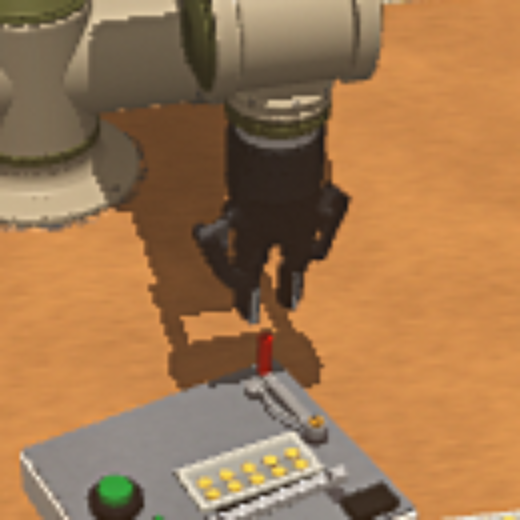

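The wrist view has the post top at about (318,236), midway between the finger tips, which are at columns 278 and 358.

```bash
python3 - <<'E'
from h import *
d=load('wrist2')
print('post',ray(d,(318,236),.1),'screw',ray(d,(317.5,89),.068),tor(ray(d,(317.5,89),.068)),proj(d,[[.4618,.1398,.1]]), proj(d,[[*post(0),.1],[*post(0.03),.1]]))
E
```

```text
post [0.45974191 0.13974161 0.1       ] screw [0.53886783 0.1649671  0.068     ] [-0.02073035  0.07203482] [[318.94902448 232.95145276]] [[317.61102614 234.80275364]
 [321.76383373 234.74409939]]
```

```bash
python3 -m pendant '[30,-0.03,0,0.5,0,0,0, 30,0,0,0.5,0,0,0, 16,0,0,0,0,0,0, 16,0,0,0,0,0,0, 16,0,0,0,0,0,0, 16,0,0,0,0,0,0]' 20
python3 - <<'E'
from h import *
d=snap('wrist','wrist3')
s=observe(); print(np.round(s['ft_force'],2),s['grip_width'])
E
```

```text
time_s: 3.65
position: [0.4608, 0.1401, 0.0765]
tool_rot: [[0.954, 0.3, 0.002], [0.3, -0.954, 0.0], [0.002, 0.001, -1.0]]
ft_force: [0.2, -0.7, 0.5]
grip_width: 0.016
[ 0.43 -0.15 -0.4 ] 0.01583523376744992
```

View pics/wrist3.png

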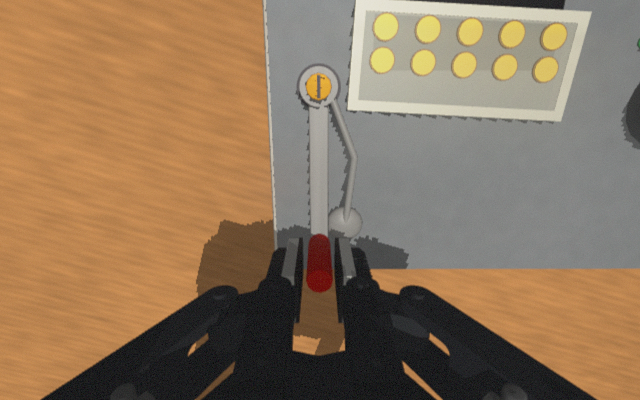

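```bash
python3 -m pendant '[16,0.009,0.171,0,0,0,-0.75, 16,0.009,0.171,0,0,0,-0.75, 16,0.009,0.171,0,0,0,-0.75, 16,0.009,0.171,0,0,0,-0.75, 16,0,0,0,0,0,0]'
cat > st.py <<'E'
from h import *
s=observe(); T=np.array(s['tool_rot']);p=np.array(s['position'])
r=tor(p)-[-.021,.072]; print('ft tool',(T.T@s['ft_force']).round(2),'tq',np.round(s['wrist_torque'],2),'rad mm',np.hypot(*r)*1000,'th',np.arctan2(-r[1],-r[0]).round(4),'phi-th',(np.arctan2(T[1,0],T[0,0])-yaw).round(4),'z',p[2].round(4),s['time_s'])
E
python3 st.py
```

```text
time_s: 4.2
position: [0.4774, 0.11, 0.0758]
tool_rot: [[0.749, 0.662, 0.001], [0.662, -0.749, -0.0], [0.001, 0.001, -1.0]]
ft_force: [0.3, -0.4, 1.3]
grip_width: 0.016
ft tool [-0.06  0.53 -1.28] tq [ 0.   -0.06  0.01] rad mm 82.18957494215942 th 0.4258 phi-th 0.4184 z 0.0758 4.2
```

```bash
python3 -m pendant '[16,0.009,0.171,0,0,0,-0.75, 16,0.009,0.171,0,0,0,-0.75]'; python3 st.py
python3 - <<'E'
from h import *
d=snap('wrist','wrist4')
E
```

```text
time_s: 4.4
position: [0.4891, 0.0992, 0.0756]
tool_rot: [[0.594, 0.804, -0.0], [0.804, -0.594, 0.0], [-0.0, -0.001, -1.0]]
ft_force: [-0.7, 2.2, 0.9]
grip_width: 0.0161
ft tool [ 1.4  -1.89 -0.87] tq [ 0.29  0.12 -0.01] rad mm 82.26192930722449 th 0.619 phi-th 0.6291 z 0.0756 4.4
```

View pics/wrist4.png

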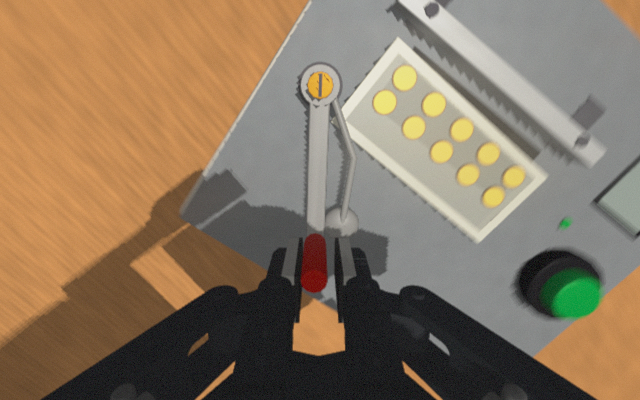

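```bash
python3 -m pendant '[16,0.009,0.171,0,0,0,-0.75, 16,0.009,0.171,0,0,0,-0.75, 16,0.009,0.171,0,0,0,-0.75, 16,0.003,0.086,0,0,0,-0.38]'; python3 st.py
python3 -m pendant '[16,0.002,0.057,0,0,0,-0.25, 16,0.002,0.057,0,0,0,-0.25, 16,0.002,0.057,0,0,0,-0.25]'; python3 st.py
```

```text
time_s: 4.85
position: [0.5161, 0.0859, 0.0755]
tool_rot: [[0.268, 0.963, -0.001], [0.963, -0.268, -0.0], [-0.0, -0.0, -1.0]]
ft_force: [-1.8, 0.2, 1.2]
grip_width: 0.016
ft tool [-0.26 -1.77 -1.16] tq [-0.03  0.29  0.03] rad mm 82.04188757762346 th 0.9879 phi-th 0.9939 z 0.0755 4.85
time_s: 5.15
position: [0.524, 0.0844, 0.0754]
tool_rot: [[0.168, 0.986, -0.001], [0.986, -0.168, -0.0], [-0.0, -0.001, -1.0]]
ft_force: [-1.3, -0.7, 0.6]
grip_width: 0.0161
ft tool [-0.9  -1.17 -0.57] tq [-0.14  0.28 -0.02] rad mm 81.78145660250718 th 1.0858 phi-th 1.0966 z 0.0754 5.15
```

```bash
sed -i "s/'tq',np.round(s\['wrist_torque'\],2)/'tq',(T.T@s['wrist_torque']).round(3)/" st.py
for i in 1; do python3 -m pendant '[16,0.003,0.057,0,0,0,-0.25, 16,0.003,0.057,0,0,0,-0.25]' >/dev/null; python3 st.py; done
python3 -m pendant '[16,0.003,0.057,0,0,0,-0.25, 16,0.003,0.057,0,0,0,-0.25]'>/dev/null; python3 st.py
python3 -m pendant '[16,0.003,0.057,0,0,0,-0.25, 16,0.003,0.057,0,0,0,-0.25]'>/dev/null; python3 st.py
```

```text
ft tool [-2.28 -2.96 -1.55] tq [ 0.617 -0.355 -0.015] rad mm 81.58918754315025 th 1.1525 phi-th 1.1666 z 0.0754 5.35
ft tool [-3.02 -3.24 -1.71] tq [ 0.589 -0.408 -0.026] rad mm 81.36340151556986 th 1.2214 phi-th 1.2365 z 0.0754 5.55
ft tool [-3.6  -3.89 -0.74] tq [ 0.633 -0.4   -0.023] rad mm 81.15387698472153 th 1.2915 phi-th 1.3062 z 0.0753 5.75
```

```bash
python3 -m pendant '[16,-0.005,0.029,0,0,0,-0.12, 16,0,0.029,0,0,0,-0.12]'>/dev/null; python3 st.py
python3 -m pendant '[16,0,0.029,0,0,0,-0.12, 16,0,0.029,0,0,0,-0.12]'>/dev/null; python3 st.py
python3 - <<'E'
from h import *
d=snap('wrist','wrist5')
E
```

```text
ft tool [ 0.03 -3.77 -0.73] tq [ 0.595 -0.083 -0.048] rad mm 81.22973721197775 th 1.3324 phi-th 1.3411 z 0.0753 5.95
ft tool [-0.23 -2.87 -0.08] tq [0.447 0.093 0.043] rad mm 81.31101177000455 th 1.3755 phi-th 1.3764 z 0.0754 6.15
```

View pics/wrist5.png

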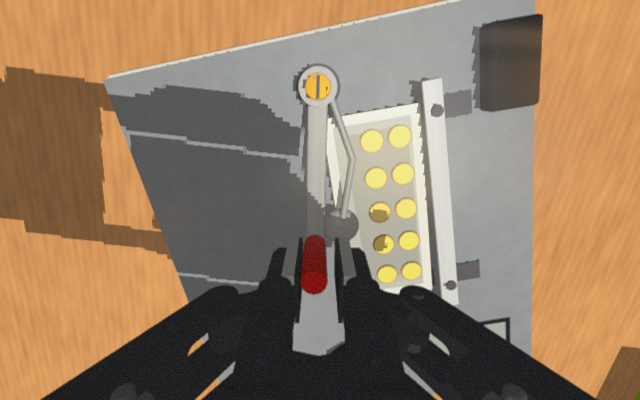

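The foot is at the plate's near edge, around (341,224), and the plate lies along the bar. I'll continue in finer steps.

```bash
python3 -m pendant '[16,0,0.029,0,0,0,-0.12]'>/dev/null; python3 st.py
python3 -m pendant '[16,0,0.02,0,0,0,-0.08]'>/dev/null; python3 st.py
python3 -m pendant '[16,0,0.02,0,0,0,-0.08]'>/dev/null; python3 st.py
python3 -m pendant '[16,0,0.02,0,0,0,-0.08]'>/dev/null; python3 st.py

```

```text
ft tool [ 1.23 -2.54 -1.45] tq [ 0.446  0.139 -0.02 ] rad mm 81.3081384968414 th 1.3935 phi-th 1.3932 z 0.0753 6.3
ft tool [ 2.02 -2.82 -0.15] tq [ 0.436  0.202 -0.028] rad mm 81.33137999318662 th 1.4066 phi-th 1.4049 z 0.0753 6.4
ft tool [ 0.8  -2.51 -0.34] tq [0.445 0.253 0.019] rad mm 81.34531945459584 th 1.4183 phi-th 1.416 z 0.0753 6.5
ft tool [ 1.96 -1.59 -0.99] tq [0.403 0.352 0.005] rad mm 81.37090424822925 th 1.4306 phi-th 1.4272 z 0.0753 6.6
```

```bash
python3 -m pendant '[16,0,0.02,0,0,0,-0.08]'>/dev/null; python3 st.py
python3 -m pendant '[16,0,0.02,0,0,0,-0.08]'>/dev/null; python3 st.py
python3 -m pendant '[16,0,0.014,0,0,0,-0.06]'>/dev/null; python3 st.py

```

```text
ft tool [ 1.79 -3.29 -0.71] tq [0.425 0.291 0.036] rad mm 81.43775846794293 th 1.4428 phi-th 1.4384 z 0.0753 6.7
ft tool [ 1.74 -1.94 -0.2 ] tq [0.454 0.31  0.019] rad mm 81.46609953475841 th 1.4548 phi-th 1.4496 z 0.0753 6.8
ft tool [ 1.75 -3.06 -0.93] tq [0.42  0.273 0.029] rad mm 81.51680729232547 th 1.4634 phi-th 1.4579 z 0.0753 6.9
```

```bash
python3 -m pendant '[16,0,0.014,0,0,0,-0.06]'>/dev/null; python3 st.py
python3 -m pendant '[16,0,0.012,0,0,0,-0.05]'>/dev/null; python3 st.py
```

```text
ft tool [ 2.62 -2.74  0.28] tq [0.395 0.367 0.017] rad mm 81.54606436491346 th 1.4718 phi-th 1.4661 z 0.0753 7.0
ft tool [ 2.26 -2.95 -0.35] tq [ 0.398  0.304 -0.034] rad mm 81.55790623774156 th 1.4789 phi-th 1.4731 z 0.0753 7.1
```

```bash
python3 - <<'E'
from h import *
d=snap('wrist','wrist6')
cv2.imwrite('pics/z_w6.png',cv2.resize(d['frame'][60:300,270:470,::-1],None,fx=2.5,fy=2.5))
E
```

```text
(no output)
```

View pics/z_w6.png

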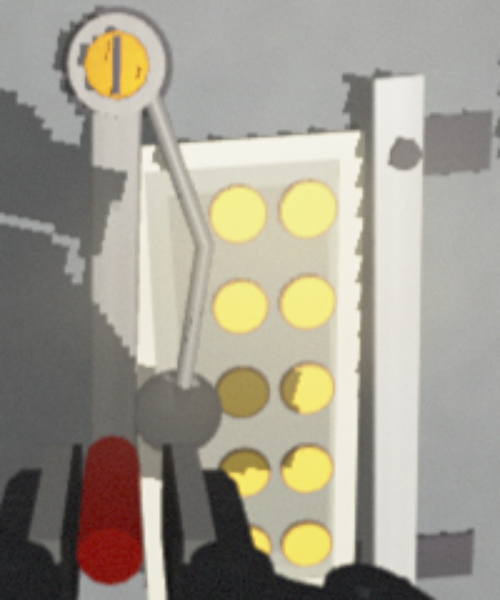

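The foot overlaps the plate's near edge and the plate runs parallel to the bar with little or no gap. I'll keep closing by small steps.

```bash
python3 -m pendant '[16,0,0.012,0,0,0,-0.05]'>/dev/null; python3 st.py
python3 -m pendant '[16,0,0.012,0,0,0,-0.05]'>/dev/null; python3 st.py
python3 -m pendant '[16,0,0.012,0,0,0,-0.05]'>/dev/null; python3 st.py
```

```text
ft tool [ 2.25 -3.07  0.63] tq [0.409 0.306 0.064] rad mm 81.5880822732054 th 1.486 phi-th 1.4798 z 0.0753 7.25
ft tool [ 2.   -3.49 -0.3 ] tq [0.56  0.31  0.058] rad mm 81.56011581993018 th 1.4929 phi-th 1.487 z 0.0753 7.35
ft tool [ 1.63 -4.18 -1.5 ] tq [0.671 0.223 0.002] rad mm 81.56981106825758 th 1.4979 phi-th 1.494 z 0.0753 7.45
```

```bash
python3 -m pendant '[16,0,0.012,0,0,0,-0.05]'>/dev/null; python3 st.py
python3 -m pendant '[16,0,0.012,0,0,0,-0.05]'>/dev/null; python3 st.py
```

```text
ft tool [ 2.14 -3.66 -0.68] tq [0.671 0.333 0.047] rad mm 81.5607310058929 th 1.5052 phi-th 1.501 z 0.0753 7.55
ft tool [ 1.69 -4.11 -0.88] tq [0.698 0.32  0.04 ] rad mm 81.57225796661231 th 1.5136 phi-th 1.508 z 0.0753 7.65
```

```bash
python3 -m pendant '[16,0,0.012,0,0,0,-0.05]'>/dev/null; python3 st.py
python3 -m pendant '[16,0,0.01,0,0,0,-0.04]'>/dev/null; python3 st.py
```

```text
ft tool [ 2.49 -6.86 -1.41] tq [ 1.073  0.259 -0.004] rad mm 81.55167025305681 th 1.5193 phi-th 1.5151 z 0.0752 7.75
ft tool [ 1.48 -7.48 -3.34] tq [1.241 0.282 0.028] rad mm 81.50169792477344 th 1.5209 phi-th 1.5206 z 0.0752 7.85
```

```bash
python3 -m pendant '[16,0,0.01,0,0,0,-0.04]'>/dev/null; python3 st.py
python3 -m pendant '[16,0,0.01,0,0,0,-0.04]'>/dev/null; python3 st.py
```

```text
ft tool [  1.11 -10.16  -4.19] tq [ 1.602  0.32  -0.01 ] rad mm 81.48085155779181 th 1.5222 phi-th 1.5262 z 0.0752 7.95
ft tool [  1.1  -11.54  -4.06] tq [1.838 0.283 0.035] rad mm 81.44419648461572 th 1.5237 phi-th 1.5319 z 0.0751 8.05
```

```bash
python3 -m pendant '[16,0,0,0,0,0,0]'>/dev/null; python3 st.py
python3 -m pendant '[16,0,0,0,0,0,0,16,0,0,0,0,0,0]'>/dev/null; python3 st.py
python3 - <<'E'
from h import *
for n in('wrist','scene','side'): d=snap(n,n+'7')
d=load('wrist7');cv2.imwrite('pics/z_w7.png',cv2.resize(d['frame'][60:300,270:470,::-1],None,fx=2.5,fy=2.5))
E
```

```text
ft tool [  1.9  -11.17  -4.14] tq [1.707 0.276 0.026] rad mm 81.42853646115078 th 1.5238 phi-th 1.5318 z 0.0752 8.15
ft tool [ 2.2  -9.96 -4.1 ] tq [1.661 0.274 0.058] rad mm 81.46649973755599 th 1.5237 phi-th 1.5316 z 0.0752 8.35
```

View pics/z_w7.png

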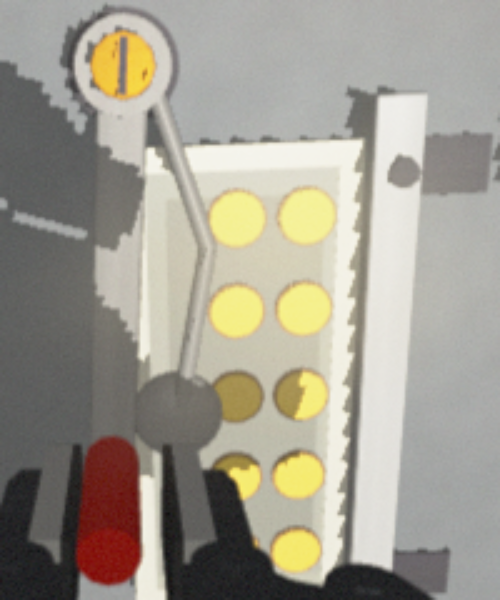

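Hard stop reached at about 10–11.5 N and held for 0.3 s. The foot sits over the edge, the arm's front is at the plate edge and the plate is parallel to the bar. Now I'll release and rise.

```bash
python3 -m pendant '[30,0,0,0,0,0,0, 30,0,0,0,0,0,0, 30,0,0,0,0,0,0, 30,0,0,-0.5,0,0,0, 0,0,0,-0.7,0,0,0, 0,0,0,0,0,0,0, 0,0,0,0,0,0,0]'; python3 st.py
python3 - <<'E'
from h import *
d=snap('wrist','wrist8'); s=observe(); T=np.array(s['tool_rot']);p=np.array(s['position'])
b=blob(d,'green')[0]; print(b)
c=max(b,key=lambda z:z[0][4])[1]; q=ray(d,c,.068); print(q, 'nominal',tow([-.03,-.11]),'delta tool mm',(T.T@(np.array([*tow([-.03,-.11]),.075])-p)*1000).round(1),(T.T@(q-p)*1000).round(1))
E
```

```text
time_s: 9.2
position: [0.5613, 0.0863, 0.1358]
tool_rot: [[-0.263, 0.965, 0.002], [0.965, 0.263, -0.0], [-0.001, 0.002, -1.0]]
ft_force: [0.2, -0.9, -0.6]
grip_width: -0.0001
ft tool [-0.89  0.01  0.58] tq [-0.019 -0.007 -0.015] rad mm 81.80542881754455 th 1.5461 phi-th 1.5311 z 0.1358 9.2
[([313, 323, 12, 15, 151], [318.11, 330.13])]
[ 0.59017361 -0.01699944  0.068     ] nominal [ 0.58476613 -0.01143004] delta tool mm [-100.6   -2.5   59.9] [-107.4    1.3   66.9]
```

View pics/wrist8.png

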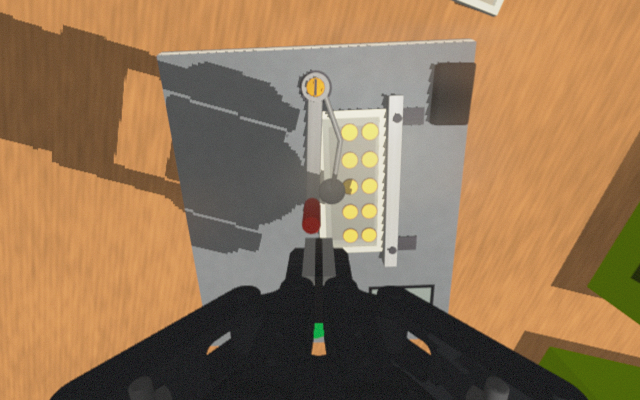

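The clip has stayed home and the plate is against the bar. Next is the button.

```bash
python3 -m pendant '[0,-0.67,-0.017,0,0,0,0, 0,-0.67,-0.017,0,0,0,0, 0,-0.67,-0.017,0,0,0,0, 0,0,0,0.4,0,0,0, 0,0,0,0.5,0,0,0, 0,0,0,0.24,0,0,0, 0,0,0,0,0,0,0]'; 
python3 - <<'E'
from h import *
for n in('scene','side'):
    d=snap(n,n+'9'); c=(300,212) if n=='scene' else (325,195)
    cv2.imwrite(f'pics/z_{n}9.png',cv2.resize(d['frame'][c[1]-50:c[1]+40,c[0]-60:c[0]+60,::-1],None,fx=6,fy=6,interpolation=cv2.INTER_CUBIC))
E
```

```text
time_s: 9.95
position: [0.5837, -0.0111, 0.0761]
tool_rot: [[-0.263, 0.965, -0.005], [0.965, 0.263, 0.001], [0.002, -0.004, -1.0]]
ft_force: [0.5, -0.1, 0.0]
grip_width: 0.0003
```

View pics/z_scene9.png

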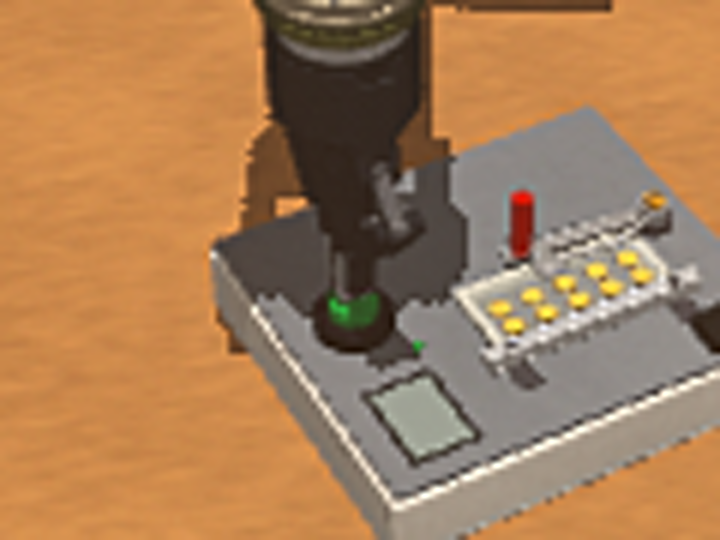

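View pics/z_side9.png

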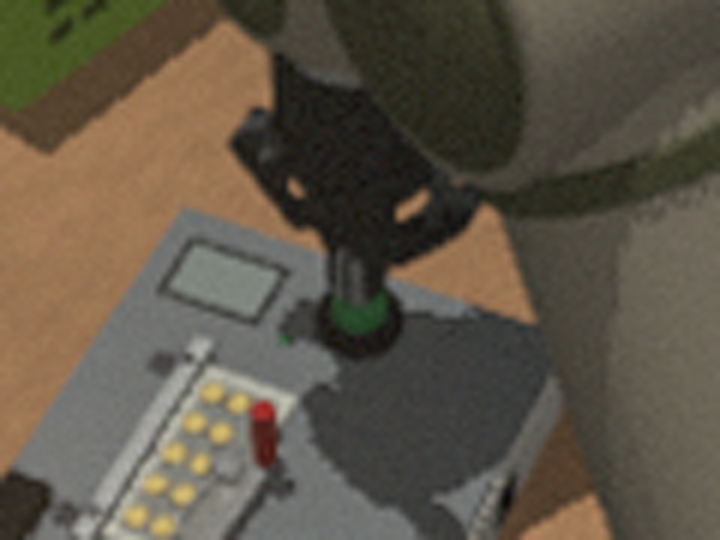

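Both views show the finger tips centred over the green button. Pressing now.

```bash
python3 -m pendant '[0,0,0,0.1,0,0,0, 0,0,0,0.06,0,0,0, 0,0,0,0.04,0,0,0]'; python3 -m pendant '[0,0,0,0.04,0,0,0]';python3 -m pendant '[0,0,0,0.03,0,0,0]'
```

```text
time_s: 10.35
position: [0.5852, -0.0112, 0.0688]
tool_rot: [[-0.263, 0.965, 0.001], [0.965, 0.263, -0.0], [-0.001, 0.001, -1.0]]
ft_force: [0.2, 0.3, 2.7]
grip_width: -0.0002
time_s: 10.45
position: [0.5852, -0.0113, 0.0668]
tool_rot: [[-0.263, 0.965, 0.001], [0.965, 0.263, -0.0], [-0.0, 0.001, -1.0]]
ft_force: [0.7, 1.0, 5.3]
grip_width: -0.0002
time_s: 10.55
position: [0.5853, -0.0113, 0.0658]
tool_rot: [[-0.263, 0.965, 0.002], [0.965, 0.263, -0.0], [-0.001, 0.002, -1.0]]
ft_force: [-3.5, 1.5, 20.1]
grip_width: 0.0005
```

```bash
python3 -m pendant '[0,0,0,0,0,0,0, 0,0,0,0,0,0,0, 0,0,0,0,0,0,0]'; python3 - <<'E'
from h import *
for n in('scene','side'):
    d=snap(n,n+'10'); c=(300,212) if n=='scene' else (325,195)
    cv2.imwrite(f'pics/z_{n}10.png',cv2.resize(d['frame'][c[1]-50:c[1]+40,c[0]-60:c[0]+60,::-1],None,fx=6,fy=6,interpolation=cv2.INTER_CUBIC))
E
```

```text
time_s: 10.85
position: [0.5852, -0.0113, 0.066]
tool_rot: [[-0.263, 0.965, 0.002], [0.965, 0.263, -0.0], [-0.001, 0.002, -1.0]]
ft_force: [-2.1, 1.1, 9.7]
grip_width: 0.0001
```

View pics/z_scene10.png

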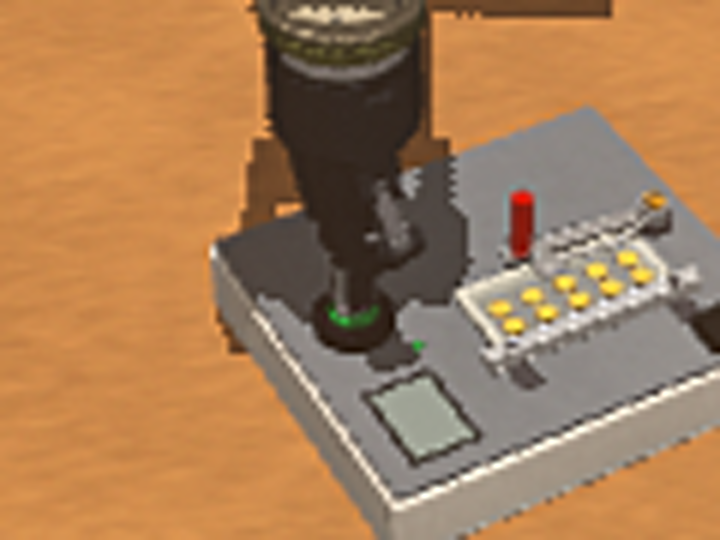

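View pics/z_side10.png

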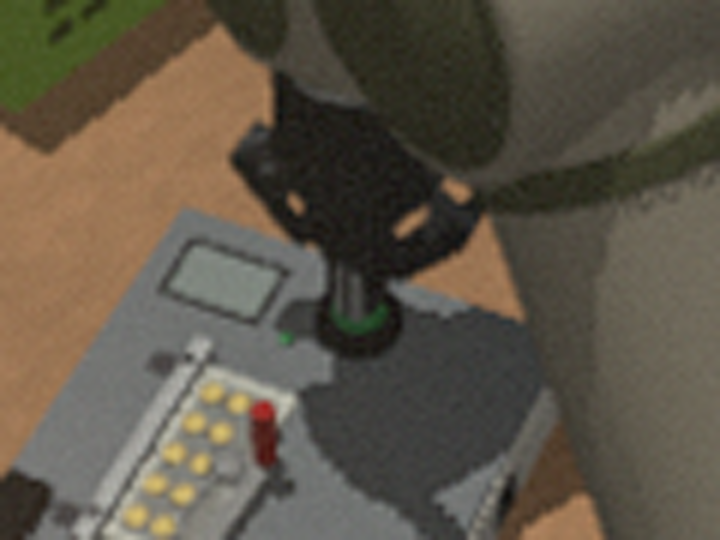

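The button top is down to its ring, held at about 10 N after a 20 N peak, and the clip and plate are unchanged. Now I'll retract and go back over the post.

```bash
python3 -m pendant '[0,0,0,-0.4,0,0,0, 0,0,0,-0.5,0,0,0, 0,0,0,-0.5,0,0,0, 30,0.67,0.017,0,0,0,0, 30,0.67,0.017,0,0,0,0, 30,0.57,0.017,0,0,0,0, 30,0,0,0,0,0,0, 30,0,0,0,0,0,0]'; 
python3 - <<'E'
from h import *
d=snap('wrist','wrist11'); s=observe(); T=np.array(s['tool_rot']);p=np.array(s['position'])
for th in (1.47,1.5,1.53):
  q=post(th); print(th,q,proj(d,[[*q,.1]]),'delta',(T.T@([*q,.076]-p)*1000).round(1))
cv2.imwrite('pics/z_w11.png',cv2.resize(d['frame'][60:300,270:470,::-1],None,fx=2.5,fy=2.5))
E
```

```text
time_s: 11.75
position: [0.562, 0.0816, 0.1347]
tool_rot: [[-0.264, 0.965, -0.0], [0.965, 0.264, -0.0], [-0.0, -0.0, -1.0]]
ft_force: [0.5, -0.7, 0.5]
grip_width: 0.0301
1.47 [0.55528443 0.08456373] [[307.90861334 219.93994982]] delta [ 5.3 -5.8 58.7]
1.5 [0.55768525 0.08509968] [[311.92479887 220.11945217]] delta [ 5.2 -3.3 58.7]
1.53 [0.5600689  0.08570741] [[315.94318731 220.18742232]] delta [ 5.2 -0.9 58.7]
```

View pics/z_w11.png

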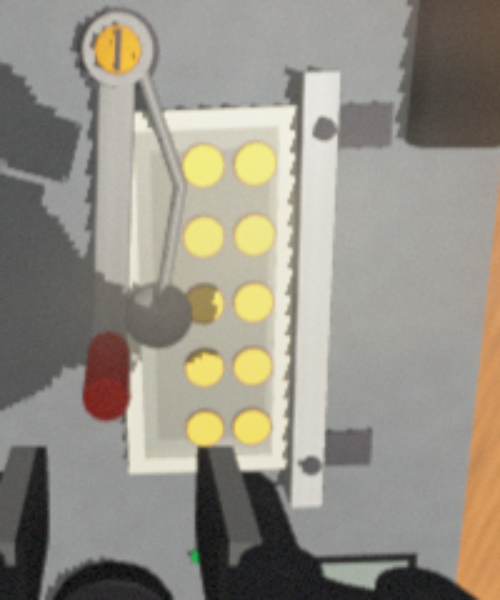

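The post top at (312,219) gives a clip angle of 1.50. The plate is square at the bar and still clipped. I'll lower around the post and cage it.

```bash
python3 -m pendant '[30,0.1,-0.066,0,0,0,0, 30,0,0,0.4,0,0,0, 30,0,0,0.4,0,0,0, 30,0,0,0.37,0,0,0, 16,0,0,0,0,0,0, 16,0,0,0,0,0,0, 16,0,0,0,0,0,0]'; python3 st.py
```

```text
time_s: 12.5
position: [0.5582, 0.0852, 0.0774]
tool_rot: [[-0.262, 0.965, 0.002], [0.965, 0.262, -0.0], [-0.001, 0.002, -1.0]]
ft_force: [0.8, -0.6, 0.7]
grip_width: 0.0163
ft tool [-0.77  0.57 -0.67] tq [ 0.053 -0.004  0.005] rad mm 82.06669642605263 th 1.5065 phi-th 1.5307 z 0.0774 12.5
```

```bash
python3 -m pendant '[16,0.002,-0.057,0,0,0,0.25, 16,0.002,-0.057,0,0,0,0.25, 16,0.002,-0.057,0,0,0,0.25]' >/dev/null; python3 st.py; python3 -m pendant '[16,0.002,-0.057,0,0,0,0.25, 16,0.002,-0.057,0,0,0,0.25, 16,0.002,-0.057,0,0,0,0.25]' >/dev/null; python3 st.py
python3 -m pendant '[16,0.002,-0.057,0,0,0,0.25, 16,0.002,-0.057,0,0,0,0.25, 16,0.002,-0.057,0,0,0,0.25]' >/dev/null; python3 st.py
```

```text
ft tool [-0.07  3.53  1.76] tq [-0.409  0.048  0.01 ] rad mm 81.96086018816769 th 1.4074 phi-th 1.4247 z 0.0775 12.8
ft tool [0.48 2.44 1.19] tq [-0.353  0.032 -0.02 ] rad mm 81.99502531787485 th 1.3028 phi-th 1.3201 z 0.0775 13.1
ft tool [0.41 1.85 1.92] tq [-0.277 -0.005  0.031] rad mm 82.08645528627626 th 1.1971 phi-th 1.2154 z 0.0774 13.4
```

```bash
python3 -m pendant '[16,0.004,-0.114,0,0,0,0.5, 16,0.009,-0.171,0,0,0,0.75, 16,0.009,-0.171,0,0,0,0.75, 16,0.009,-0.171,0,0,0,0.75, 16,0.009,-0.171,0,0,0,0.75, 16,0.009,-0.171,0,0,0,0.75]'>/dev/null; python3 st.py
python3 - <<'E'
from h import *
d=snap('wrist','wrist12')
E
```

```text
ft tool [2.34 1.34 0.03] tq [-0.23   0.224  0.028] rad mm 82.91104726435826 th 0.6086 phi-th 0.6189 z 0.0775 14.0
```

View pics/wrist12.png

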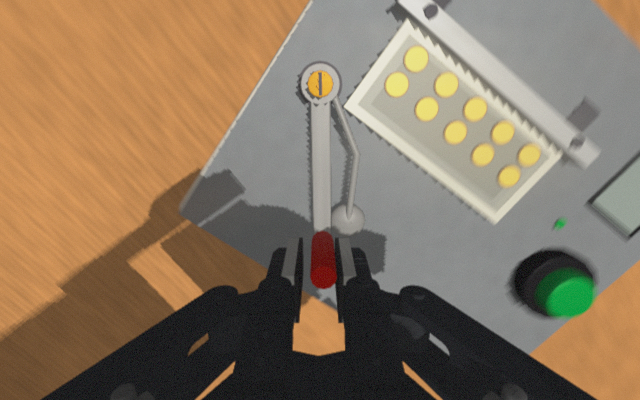

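The plate has stayed at the bar while the clip swings back. I'll finish the swing, open and rise.

```bash
python3 -m pendant '[16,0.004,-0.171,0,0,0,0.75, 16,0.004,-0.171,0,0,0,0.75, 16,0.004,-0.171,0,0,0,0.75, 16,0.004,-0.171,0,0,0,0.75, 16,0.004,-0.1,0,0,0,0.4, 16,0,0,0,0,0,0]'>/dev/null; python3 st.py
python3 -m pendant '[28,0,0,0,0,0,0, 28,0,0,0,0,0,0, 28,0,0,0,0,0,0, 28,0,0,-0.6,0,0,0, 28,0,0,-0.8,0,0,0, 28,0,0,-0.9,0,0,0, 28,0.6,0.6,-0.5,0,0,0, 60,0.6,0.6,0,0,0,0, 60,0,0.4,0,0,0,0, 60,0,0,0,0,0,0]'
python3 - <<'E'
from h import *
for n in('wrist','scene','side'): d=snap(n,n+'13')
E
```

```text
ft tool [-0.25  0.78 -0.29] tq [-0.032 -0.028 -0.002] rad mm 84.42466847896713 th 0.1347 phi-th 0.1507 z 0.0771 14.65
time_s: 15.65
position: [0.5519, 0.0813, 0.2157]
tool_rot: [[0.899, 0.437, -0.001], [0.437, -0.899, -0.0], [-0.001, 0.0, -1.0]]
ft_force: [-0.1, -0.4, -0.3]
grip_width: 0.0602
```

View pics/wrist13.png

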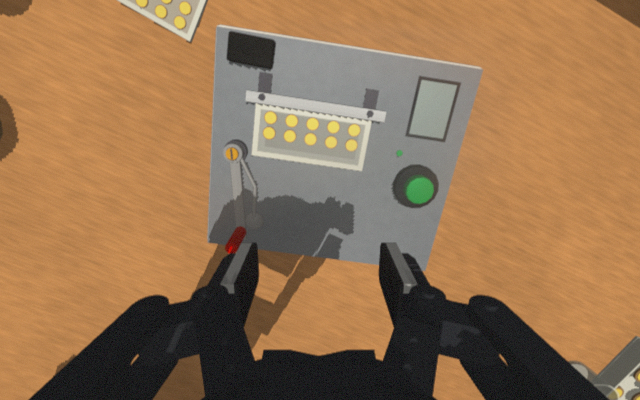

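The clip is back at the left with the post top at about (236,241), the button is up, and the plate lies along the bar. I'll check the numbers.

```bash
python3 - <<'E'
from h import *
d=load('wrist13')
f=d['frame'].astype(int)
# plate rim: bright low-sat region + yellow => take bright r,g mask in box
m=((f[...,0]>195)&(f[...,1]>190)).astype(np.uint8); b=np.zeros_like(m); b[98:180,245:380]=1; m*=b
m=cv2.morphologyEx(m,cv2.MORPH_OPEN,np.ones((2,2)))
cs,_=cv2.findContours(m,cv2.RETR_EXTERNAL,cv2.CHAIN_APPROX_NONE); 
for c in sorted(cs,key=cv2.contourArea)[-2:]:
    W=np.array([(tor(ray(d,q,.055))*1000) for q in c[:,0]],np.float32); print(cv2.contourArea(c),cv2.minAreaRect(W))
for th in (0,.1,.15,.2,.3): print(th,proj(d,[[*post(th),.1]]))
c=max(blob(d,'green',(380,150,450,220))[0],key=lambda z:z[0][4]);print('button z?',d['depth'][int(c[1][1]),int(c[1][0])],d['depth'][150,430],d['depth'][235,400])
cv2.imwrite('pics/z_w13.png',cv2.resize(d['frame'][80:260,205:395,::-1],None,fx=3.3,fy=3.3,interpolation=cv2.INTER_CUBIC))
E
```

```text
537.5 ((32.289024353027344, -0.05849456787109375), (6.9676055908203125, 94.8861083984375), 0.7050090432167053)
5530.5 ((1.5230712890625, 0.8834228515625), (48.74936294555664, 109.81153869628906), 0.19522471725940704)
0 [[217.44214607 247.27086098]]
0.1 [[226.39839054 248.05795554]]
0.15 [[230.86388102 248.15175285]]
0.2 [[235.30996742 248.04548104]]
0.3 [[244.11111239 247.23345092]]
button z? 0.3002063 0.31016713 0.33958733
```

View pics/z_w13.png

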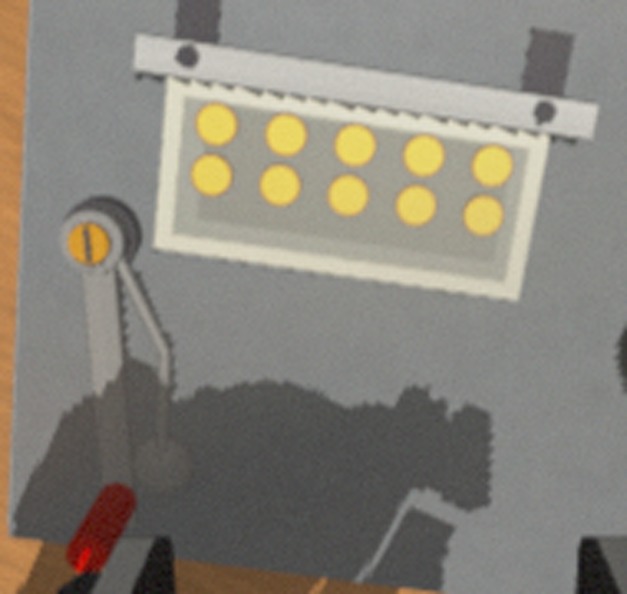

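```bash
python3 -c "
from rig import *
print(observe()['ft_force'],observe()['time_s']); print(close_job())"
```

```text
[-0.01581852 -0.10079129 -0.34437872] 15.8
the job is handed in; nothing more can be done
None
```

I caged the red post between loosely open fingers and swung the clip home. It met the hard stop at about 1.50 rad, pressing 10–11.5 N at the post for about 0.3 s. I then pressed the green button and swung the clip back. The job was handed in at 15.8 s; no verdict was reported.

**Last checks:**
- **Clip:** back at about 0.13–0.15 rad, well under the 0.45 limit. The post was partly hidden by a finger in the last picture.
- **Plate:** within about 0.2° (0.003 rad) of square. Its origin is about 36.5 mm short of the fence origin (limit 40 mm), and it is about 1 mm off the fence's middle lengthwise. The 3.5 mm margin rests on a camera calibration good to about 2 mm.
- **Button:** held down at about 10 N, against the 5 N it needs, and up again in the last picture. The first push overshot to about 20 N at its stop. Full travel was judged from the force and the pictures, not read directly.
- **Robot and other things:** the robot is touching nothing (force about 0.3 N). I did not check whether the other objects had moved, but the arm did not go near them.

The force between plate and fence could not be read directly. I estimated about 11 N at the peak from the post force. The plate did not visibly move when the clip came off it.

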